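Open the food-scraps caddy by its thumb tab

TASK

Two lidded waste caddies stand on the worktop. Open the one with the green lid for the fruit peelings: press down the thumb tab at its hinge side until the lid has tipped up as far as it goes, then let go; it stays open by itself. Leave the grey lid shut.

Things in the scene. Friction and masses are not known exactly. Their poses are not given: they have to be found in the camera images.
- green_caddy: White box, green lid and tab, fixed; 130 (x) x 120 (y) x 100 mm high, 108 with the lid shut. Origin: centre of its underside on the worktop, z up. The tab sticks out on its -x side, roughly towards the robot; the mouth opens at +x. The hinge line runs along y at x = -71, z = 104 mm. The grey caddy has the same shape with grey lid and tab; which one stands left varies.
- green_tab (a point): The point to press: middle of the upper face of the green thumb tab, on its four black ribs, 46 mm from the hinge line. The tab is a plate 66 x 50 x 5 mm (50 along the hinge), rigid with the green lid; its free end is 20 mm beyond this point. Lid shut: tab rises from the hinge at 28 degrees, point 128 mm high; fully open: it slopes down at 24 degrees, point 88 mm high.
- green_lid (a joint): Angle of the green lid: 0 shut, 0.9 rad fully open (end stop). The hinge is stiff: the lid stays where it is left, and about 4 to 7 N straight down on the tab's ribs move it, so pressing with a limit of 15 N brings it to the stop. The lid may start up to 0.06 rad ajar.
- grey_lid (a joint): The same angle for the grey lid, which is to stay shut (it too may start up to 0.06 rad ajar). Mind the tall black tap at the robot's left: its arch, from x 0.17, y 0.28 m to x 0.26, y 0.44 m, tops out 0.41 m above the worktop.

How it is judged:
By the outcome, as a careful person would: the job done as asked, in the order asked, and still so for the second after the job is handed in, with the robot touching nothing.
It also fails if it takes over 32 s, if anything falls off the work surface, if the arm or the gripper's body presses on something with over 40 N, if the wrist force passes 120 N, or if a joint passes its speed limit or range.

ROBOT

A 6-joint arm with a two-finger parallel gripper is mounted at the origin on the work surface; the furniture and walls round the work are solid. World frame = base frame: x ahead of the robot, y to its left, z up, the work surface at z = 0. Lengths are in mm, angles in rad, forces in N, time in s.
With the tool pointing down it reaches from about 400 to 825 mm from the base axis. Payload 7 kg.
Tool frame: the origin (TCP) lies at the very end of the fingers, on their centre line; the grasp point (between the pads) lies 19 mm behind it; z points along the fingers, y is the line along which they close (so a half turn about z gives the same grasp; the last joint's range is limited). The gripper opens to 85 mm and grips with 20 to 120 N. Pads are 22 mm wide; open, the fingers measure 114 mm over their backs; the gripper's body (76 mm by 85 mm) begins 54 mm behind the grasp point. The pads swing forward as they close: fully open they stand 13 mm farther back than shut.
Start: joints at [0.288, 0.359, 0.012, 0, -1.224, -0.288], TCP at [674.978, -0.019, 231.302] pointing down, gripper open.
Joint ranges: [-3.07, 3.07], [-1.43, 2.12], [-1.02, 1.25], [-3.03, 1.67], [-3.05, -0], [-3.03, 3.03]. Speed limits (rad/s): [2.39, 2.39, 3.01, 3.14, 3.14, 3.14].

INTERFACE

Orientations are given as a rotation vector (axis times angle).
In Python, from bench import bot gives the robot as it stands.
- The arm moves only by the tool send_rows, never from a script. Its argument "moves" is a list that holds one entry, the list of rows, each a list of 5 numbers: the shift along the tool's x, y, z in mm, then the turn about the tool's z in rad, then the finger opening in mm, from 0 to 85.4. In form: [[[dx, dy, dz, roll, fingers], ...]]. A call has exactly 5 rows; each row shifts and turns the commanded pose from where the row before left it, along the tool's axes as they then stand; what a row does not reach is not made up. A row lasts 1/12 s, in which the tool goes at most 41.7 mm and 7.16 degrees, less where a joint would pass 70% of its speed; a pose out of reach is approached as far as the arm can. A call with a gripper value outside its range is refused whole. The fingers move at their own pace and stop on an object; the grip force is fixed at half the most. Time passes only in rows, so rows that do not move let the fingers close, or fill a call up. It gives the time, the measured TCP pose, the force, the opening and the grip force at its end, in the units of the state.
- bot.get_state(): the state, without advancing time (a new reading comes with each control period).
- bot.camera(name): name is "scene" or "side" or "wrist"; returns a dict with "img" (420x560x3 uint8, red, green, blue), "depth" (420x560 float32, mm along the optical axis (not along the pixel's ray), 0 where there is no reading), "fx", "fy", "cx", "cy" (pixels), "rvec" (rotation vector, rad) and "tvec" (3), from world to camera coordinates, as OpenCV has them. Camera axes: x right, y down, z forward; pixel columns grow to the right and rows downward; lengths in mm; the calibration is good to about 2 mm. A picture is of the moment at which its call begins.
- bot.hand_in(): hands the job in; it is judged then, once.
Trained networks look in a picture, given as the dict that the camera call returned (one of the last four; its "shot" number tells which), for a name from the list of things; names that differ only in an ending like _2 or _b are one class to them, and where a whole thing is asked for, a point or a joint stands for the part that bears it (a point fixed in the world has none). Each returns a list of dicts, best first, with "score" (0 to 1); they miss things now and then, are a little off and sometimes report something else, mostly with a low value. They report only what shows in the picture. A call takes as long as a camera call.
- bot.outline_of(picture, name): "region" (420x560 bool, what is visible of it) and "uv" ([column, row] in pixels, amid what is visible of it).
The state is a dict: "t": time; "joint_positions": joint angles; "dq": joint speeds; "tau": joint torques, N m; "tool_pos": TCP position; "tool_rot": TCP orientation; "contact_force": force on the tool from outside, world axes, zero at the start; "ft_torque": the same for the moment, N m; "finger_gap": opening from 0.0 (shut) to 1.0 (fully open); "finger_force": force on a finger pad.
Only numpy, scipy, OpenCV 4.12 (cv2) and the standard library are available. Lean on these libraries where they do the work, as an engineer would, in place of code of your own. Each camera call takes 0.05 s, during which the arm holds its last target. There are 200 camera calls.

## Working session

There is one attempt and no reset: what is moved stays moved. The work goes in short steps, Python scripts to look and compute and a tool call to move; the robot and the scene stay as the last step left them, time stands still between calls to the robot, and variables do not carry over. Pictures are saved under pics/ and viewed, at most 10 in all, crops included, and the job is handed in when it is done.

Besides the shell and the picture viewer there is one more tool, called after "Call:" as name([rows], argument=value, ...), one row to a line, values as JSON. send_rows: Moves the arm, as the interface text tells. Its arguments: {"type":"object","properties":{"moves":{"type":"array","items":{"type":"array","items":{"type":"array","items":{"type":"number"}}}}},"required":["moves"]}

```bash
mkdir -p pics; cat > h.py <<'E'
import numpy as np, cv2
from bench import bot
def world(p,mask):
    v,u=np.nonzero(mask&(p["depth"]>0)); z=p["depth"][v,u]
    c=np.stack([(u-p["cx"])/p["fx"]*z,(v-p["cy"])/p["fy"]*z,z],1)
    R=cv2.Rodrigues(np.array(p["rvec"],float))[0]
    return (c-np.array(p["tvec"]).ravel())@R, np.stack([u,v],1)
E
python3 - <<'E'
from h import *
ims=[]
for n in ["scene","side"]:
    p=bot.camera(n); im=p["img"][:,:,::-1].copy()
    for name in ["green_caddy","green_tab","green_lid","grey_lid"]:
        for d in bot.outline_of(p,name)[:2]:
            w,_=world(p,d["region"])
            print(n,name,round(d["score"],2),d["uv"],np.percentile(w,[2,50,98],axis=0).round().tolist() if len(w) else None)
    hsv=cv2.cvtColor(p["img"],cv2.COLOR_RGB2HSV)
    g=cv2.inRange(hsv,(35,70,40),(85,255,255))>0
    w,uv=world(p,g); 
    if len(w): print("green",len(w),np.percentile(w,[1,50,99],axis=0).round().tolist())
    cv2.imwrite(f"pics/{n}1.png",im)
    ims.append(im)
cv2.imwrite("pics/both.png",cv2.resize(np.hstack(ims),(800,300)))
s=bot.get_state(); print(s["t"],s["tool_pos"],s["tool_rot"],s["finger_gap"])
print(cv2.Rodrigues(np.array(s["tool_rot"]))[0].round(3))
E
```

```text
scene green_caddy 0.67 [361.7, 229.6] [[519.0, -270.0, 4.0], [595.0, -205.0, 110.0], [702.0, -127.0, 133.0]]
scene green_tab 0.68 [364.4, 218.8] [[517.0, -263.0, 106.0], [617.0, -205.0, 111.0], [702.0, -130.0, 133.0]]
scene green_lid 0.98 [364.4, 217.7] [[515.0, -262.0, 106.0], [618.0, -204.0, 111.0], [702.0, -128.0, 133.0]]
scene grey_lid 0.8 [227.4, 171.2] [[491.0, 109.0, 104.0], [593.0, 168.0, 110.0], [677.0, 248.0, 133.0]]
green 2732 [[511.0, -267.0, 58.0], [620.0, -203.0, 111.0], [738.0, -118.0, 135.0]]
side green_caddy 0.71 [256.4, 179.1] [[521.0, -279.0, 1.0], [613.0, -157.0, 103.0], [703.0, -114.0, 131.0]]
side green_tab 0.6 [260.2, 160.6] [[519.0, -256.0, 106.0], [612.0, -195.0, 111.0], [700.0, -122.0, 131.0]]
side green_lid 0.42 [241.2, 264.9] [[491.0, 114.0, 106.0], [592.0, 176.0, 111.0], [674.0, 249.0, 133.0]]
side green_lid 0.38 [258.3, 176.7] [[521.0, -258.0, 5.0], [614.0, -157.0, 106.0], [704.0, -114.0, 131.0]]
side grey_lid 0.58 [238.4, 266.9] [[491.0, 111.0, 105.0], [594.0, 176.0, 111.0], [677.0, 251.0, 133.0]]
green 1738 [[508.0, -309.0, 18.0], [617.0, -193.0, 111.0], [718.0, 5.0, 257.0]]
0.5 [ 6.74929291e+02 -3.50236521e-02  2.31256549e+02] [ 2.22137394e+00 -2.22139218e+00 -9.91856508e-05] 0.9992091042223457
[[-0. -1. -0.]
 [-1.  0. -0.]
 [ 0.  0. -1.]]
```

View pics/scene1.png

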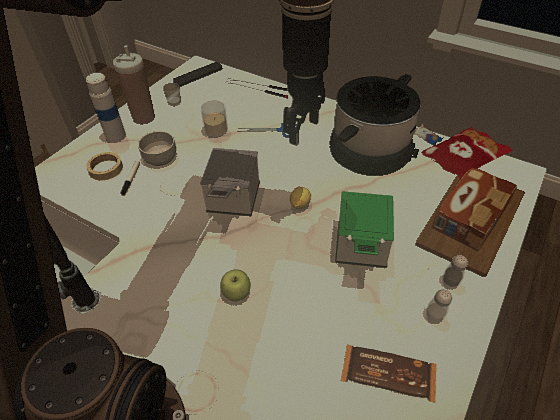

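View pics/side1.png

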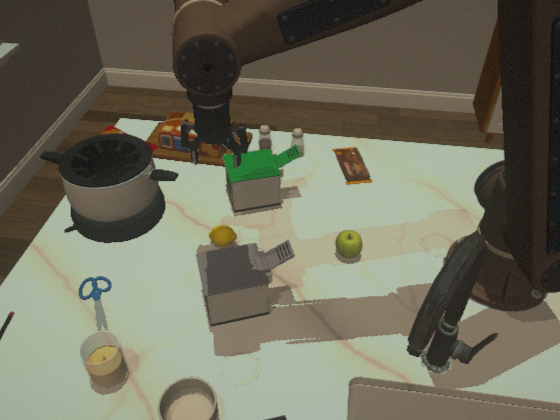

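The green caddy is on the right (lid about (365,215) in the scene view, tab about (368,245)). The grey one is on the left, and the tap is well clear. Next I fit the tab.

```bash
python3 - <<'E'
from h import *
for n in ["scene","side"]:
    p=bot.camera(n); d=bot.outline_of(p,"green_tab")[0]
    m=cv2.erode(d["region"].astype(np.uint8),np.ones((3,3)))>0
    w,_=world(p,m)
    if n=="side": w=w[w[:,1]<-50]
    lid=w[(w[:,2]>102)&(w[:,2]<118)&(w[:,0]>560)]
    r=cv2.minAreaRect(lid[:,:2].astype(np.float32)); print(n,"lid",r, np.linalg.lstsq(np.c_[lid[:,:2],np.ones(len(lid))],lid[:,2],rcond=None)[0])
    t=w[(w[:,0]<556)&(w[:,2]>108)]
    print("tab",len(t),np.percentile(t,[2,50,98],axis=0).round().tolist(),cv2.minAreaRect(t[:,:2].astype(np.float32)))
    print(np.linalg.lstsq(np.c_[t[:,:2],np.ones(len(t))],t[:,2],rcond=None)[0])
    for x0 in range(505,560,8):
        q=t[(t[:,0]>=x0)&(t[:,0]<x0+8)]
        if len(q): print(x0,len(q),q.mean(0).round(),q[:,1].min().round(),q[:,1].max().round())
E
```

```text
scene lid ((624.9511108398438, -197.83013916015625), (154.0077362060547, 123.32941436767578), 23.2603816986084) [2.33059016e-02 8.41449539e-03 9.77730085e+01]
tab 265 [[507.0, -261.0, 109.0], [532.0, -232.0, 125.0], [555.0, -170.0, 137.0]] ((529.2505493164062, -213.8124542236328), (101.78691101074219, 52.28529357910156), 89.99259185791016)
[-4.45590776e-01 -1.60131647e-01  3.24690857e+02]
505 24 [ 509. -232.  135.] -252.0 -219.0
513 44 [ 517. -241.  133.] -265.0 -215.0
521 45 [ 525. -238.  129.] -263.0 -212.0
529 45 [ 533. -236.  125.] -260.0 -210.0
537 37 [ 541. -231.  120.] -257.0 -206.0
545 47 [ 549. -218.  115.] -255.0 -165.0
553 21 [ 554. -217.  113.] -252.0 -163.0
side lid ((624.945068359375, -194.97274780273438), (154.17474365234375, 123.6984634399414), 23.49394989013672) [2.05903909e-02 3.67943887e-03 9.85534464e+01]
tab 215 [[509.0, -256.0, 110.0], [534.0, -230.0, 123.0], [555.0, -193.0, 136.0]] ((543.095458984375, -214.7958526611328), (97.56193542480469, 51.309017181396484), 54.70344924926758)
[-4.56116011e-01 -1.52908313e-01  3.31312335e+02]
505 14 [ 510. -229.  133.] -241.0 -219.0
513 29 [ 517. -233.  131.] -257.0 -216.0
521 40 [ 525. -235.  128.] -262.0 -209.0
529 37 [ 533. -231.  123.] -258.0 -207.0
537 40 [ 541. -228.  119.] -255.0 -206.0
545 41 [ 549. -221.  115.] -250.0 -160.0
553 14 [ 554. -215.  112.] -244.0 -164.0
```

Call:
send_rows([
  [[24,15,0,0,0],[24,15,0,0,0],[24,15,0,0,0],[24,15,0,0,0],[24,15,0,0,0]],
])

```text
t: 1.12
tool_pos: [599.2, -120.9, 231.4]
tool_rot: [-2.222, 2.221, -0.0]
contact_force: [0.5, 0.2, 0.5]
finger_gap: 0.297
finger_force: 0.0
```

Call:
send_rows([
  [[24,15,0,0,0],[24,15,0,0,0],[24,15,0,0,0],[24,15,0,0,0],[20,13,0,0,0]],
])

```text
t: 1.53
tool_pos: [525.9, -237.4, 231.6]
tool_rot: [-2.221, 2.222, -0.001]
contact_force: [0.2, -0.5, 0.8]
finger_gap: -0.0
finger_force: 0.0
```

Call:
send_rows([
  [[0,0,0,0.117,0],[0,0,0,0.117,0],[0,0,0,0.117,0],[0,0,0,0.117,0],[0,0,0,0.117,0]],
])

```text
t: 1.95
tool_pos: [526.9, -236.2, 231.5]
tool_rot: [-1.478, 2.772, -0.0]
contact_force: [-0.2, -0.2, -0.2]
finger_gap: -0.004
finger_force: 0.0
```

Call:
send_rows([
  [[0,0,0,0.117,0],[0,0,0,0.117,0],[0,0,0,0.117,0],[0,0,0,0.117,0],[0,0,0,0.117,0]],
])

```text
t: 2.37
tool_pos: [527.0, -236.0, 231.4]
tool_rot: [-0.616, 3.08, -0.0]
contact_force: [0.5, -0.8, -0.6]
finger_gap: 0.001
finger_force: 0.0
```

Call:
send_rows([
  [[0,0,15,0,0],[0,0,15,0,0],[0,0,15,0,0],[0,0,15,0,0],[0,0,10,0,0]],
])

```text
t: 2.78
tool_pos: [526.4, -235.9, 160.0]
tool_rot: [0.625, -3.078, -0.001]
contact_force: [-0.4, -0.3, 1.0]
finger_gap: 0.001
finger_force: 0.0
```

```bash
python3 - <<'E'
from h import *
s=bot.get_state(); print(s["t"],s["tool_pos"],s["contact_force"],s["finger_gap"])
print(cv2.Rodrigues(np.array(s["tool_rot"]))[0].round(3))
a=bot.camera("scene")["img"][150:320,300:460];b=bot.camera("side")["img"][90:260,190:350]
cv2.imwrite("pics/c2.png",cv2.resize(np.hstack([a,b]),(800,425))[:,:,::-1])
E
```

```text
2.7833 [ 526.42894086 -235.88642579  160.01413546] [-0.42710211 -0.25595737  1.02836831] 0.0007849370743957179
[[-0.921 -0.39  -0.001]
 [-0.39   0.921  0.   ]
 [ 0.001  0.001 -1.   ]]
```

View pics/c2.png

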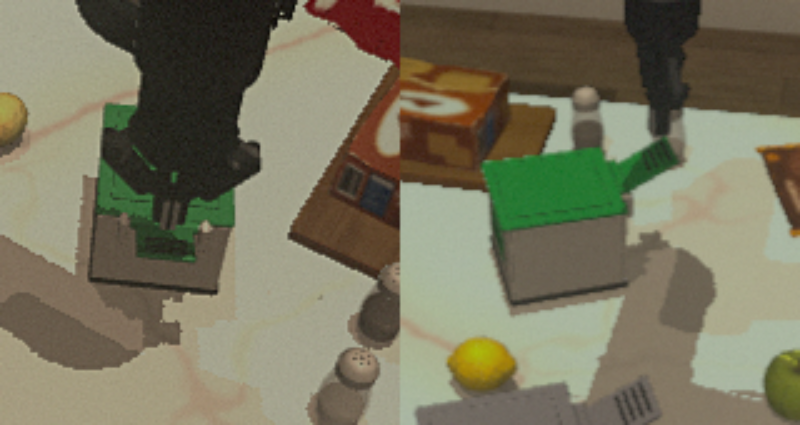

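The shut fingers are over the ribs, at about (170,210) in the left half of the crop and (665,130) in the right half. I'll press slowly from here.

Call:
send_rows([
  [[0,0,5,0,0],[0,0,5,0,0],[0,0,5,0,0],[0,0,5,0,0],[0,0,5,0,0]],
])

```text
t: 3.3
tool_pos: [527.1, -236.0, 136.1]
tool_rot: [-0.625, 3.078, -0.0]
contact_force: [0.6, -0.6, 1.0]
finger_gap: -0.002
finger_force: 0.0
```

Call:
send_rows([
  [[0,0,4,0,0],[0,0,3,0,0],[0,0,3,0,0],[0,0,3,0,0],[0,0,3,0,0]],
])

```text
t: 3.72
tool_pos: [527.2, -236.4, 120.7]
tool_rot: [-0.626, 3.078, -0.001]
contact_force: [-2.0, -0.8, 4.2]
finger_gap: 0.001
finger_force: 2.2
```

Call:
send_rows([
  [[0,0,3,0,0],[0,0,3,0,0],[0,0,3,0,0],[0,0,3,0,0],[0,0,2,0,0]],
])

```text
t: 4.13
tool_pos: [526.7, -236.4, 106.2]
tool_rot: [0.625, -3.078, 0.001]
contact_force: [-2.5, -3.0, 4.9]
finger_gap: 0.001
finger_force: 2.3
```

Call:
send_rows([
  [[0,0,2,0,0],[0,0,2,0,0],[0,0,2,0,0],[0,0,2,0,0],[0,0,1,0,0]],
])

```text
t: 4.55
tool_pos: [527.2, -236.1, 97.4]
tool_rot: [-0.625, 3.078, -0.0]
contact_force: [-1.1, -0.1, 6.1]
finger_gap: 0.0
finger_force: 2.9
```

Call:
send_rows([
  [[0,0,1,0,0],[0,0,1,0,0],[0,0,1,0,0],[0,0,0,0,0],[0,0,0,0,0]],
])

```text
t: 4.97
tool_pos: [527.7, -236.0, 94.5]
tool_rot: [-0.625, 3.077, -0.001]
contact_force: [-0.0, 0.3, 3.6]
finger_gap: 0.003
finger_force: 1.9
```

Call:
send_rows([
  [[0,0,1,0,0],[0,0,1,0,0],[0,0,0,0,0],[0,0,0,0,0],[0,0,0,0,0]],
])

```text
t: 5.38
tool_pos: [528.0, -235.9, 92.7]
tool_rot: [-0.625, 3.077, -0.001]
contact_force: [0.2, 0.9, 4.0]
finger_gap: -0.001
finger_force: 1.8
```

Call:
send_rows([
  [[0,0,1,0,0],[0,0,0,0,0],[0,0,0,0,0],[0,0,0,0,0],[0,0,0,0,0]],
])

```text
t: 5.8
tool_pos: [527.5, -236.1, 91.5]
tool_rot: [-0.625, 3.078, -0.001]
contact_force: [0.9, 0.5, 4.8]
finger_gap: 0.001
finger_force: 1.9
```

Call:
send_rows([
  [[0,0,1,0,0],[0,0,0,0,0],[0,0,0,0,0],[0,0,0,0,0],[0,0,0,0,0]],
])

```text
t: 6.22
tool_pos: [527.1, -236.1, 90.4]
tool_rot: [-0.625, 3.078, -0.0]
contact_force: [1.4, -0.5, 4.3]
finger_gap: -0.002
finger_force: 2.0
```

Call:
send_rows([
  [[0,0,1,0,0],[0,0,0,0,0],[0,0,0,0,0],[0,0,0,0,0],[0,0,0,0,0]],
])

```text
t: 6.63
tool_pos: [527.3, -236.1, 90.1]
tool_rot: [-0.626, 3.078, -0.001]
contact_force: [-1.3, 1.4, 9.2]
finger_gap: -0.002
finger_force: 4.6
```

Call:
send_rows([
  [[0,0,1,0,0],[0,0,0,0,0],[0,0,0,0,0],[0,0,0,0,0],[0,0,0,0,0]],
])

```text
t: 7.05
tool_pos: [527.4, -236.2, 89.9]
tool_rot: [-0.626, 3.077, -0.001]
contact_force: [-2.7, 3.3, 16.6]
finger_gap: 0.002
finger_force: 7.8
```

Call:
send_rows([
  [[0,0,1,0,0],[0,0,0,0,0],[0,0,0,0,0],[0,0,0,0,0],[0,0,0,0,0]],
])

```text
t: 7.47
tool_pos: [527.5, -236.2, 89.7]
tool_rot: [-0.626, 3.077, -0.002]
contact_force: [-4.5, 3.4, 22.8]
finger_gap: -0.002
finger_force: 11.2
```

The force climbed to 23 N with no further travel, so the lid is at its stop. I'll retreat straight up.

Call:
send_rows([
  [[0,0,-5,0,0],[0,0,-10,0,0],[0,0,-20,0,0],[0,0,-25,0,0],[0,0,-25,0,0]],
])

```text
t: 7.88
tool_pos: [525.5, -235.8, 172.2]
tool_rot: [0.624, -3.076, -0.002]
contact_force: [1.3, 0.5, 0.7]
finger_gap: 0.003
finger_force: 0.0
```

Call:
send_rows([
  [[10,0,-20,0,0],[15,0,-20,0,0],[15,0,-10,0,0],[0,0,0,0,0],[0,0,0,0,0]],
])

```text
t: 8.3
tool_pos: [489.1, -251.8, 222.4]
tool_rot: [-0.623, 3.079, 0.001]
contact_force: [0.3, 0.2, 0.2]
finger_gap: 0.004
finger_force: 0.0
```

```bash
python3 - <<'E'
from h import *
s=bot.get_state(); print(s["t"],s["tool_pos"],s["contact_force"],np.abs(s["dq"]).max())
for n in ["scene","side"]:
    p=bot.camera(n)
    for k in ["green_lid","grey_lid"]:
        d=bot.outline_of(p,k)
        if not d: continue
        w,_=world(p,cv2.erode(d[0]["region"].astype(np.uint8),np.ones((3,3)))>0)
        u=w[:,:2]@[.92,.39]; u0=[550,-215]@np.array([.92,.39])
        m=(w[:,2]>118)&(u>u0+25) if k=="green_lid" else (w[:,0]>550)&(w[:,2]>100)
        print(n,k,d[0]["uv"],m.sum(),np.arctan(np.polyfit(u[m],w[m,2],1)[0]) if m.sum()>20 else None,w[m].max(0) if m.any() else None)
    cv2.imwrite(f"pics/{n}3.png",p["img"][100:330,150:470,::-1])
a=[cv2.imread(f"pics/{n}3.png") for n in ["scene","side"]]
cv2.imwrite("pics/c3.png",cv2.resize(np.hstack(a),(800,288)))
E
```

```text
8.3 [ 489.08493142 -251.82363744  222.35073651] [0.32102207 0.22335302 0.16437463] 0.032368658117206496
scene grey_lid [226.4, 168.1] 1398 0.019592392447751766 [682.34567401 252.70619343 115.21700167]
side green_lid [268.2, 154.5] 418 0.8889423691703116 [ 660.12447301 -131.81604782  220.02442818]
side grey_lid [239.6, 262.8] 2400 0.013080215793893705 [691.11090552 261.0383646  116.17722555]
```

View pics/c3.png

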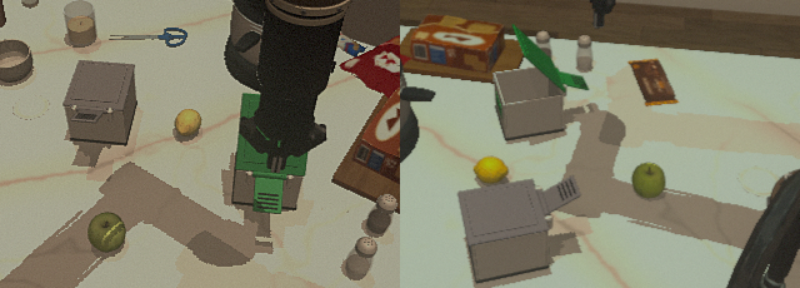

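The green lid stands open at about 0.89 rad (right half, about (535,60)). The grey lid is shut, at about (505,205), and the gripper touches nothing.

```bash
python3 -c "
from bench import bot
print(bot.hand_in())"
```

```text
the job is handed in; nothing more can be done
None
```

I pressed the green caddy's tab to its end stop and the lid stayed open at about 0.89 rad after release; the grey lid is still shut, the gripper is clear of everything, and the job was handed in at about 8 s.

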